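Load a row of clay test tiles into the kiln setter in order

ROBOT

A 6-joint arm with a two-finger parallel gripper is mounted at the origin on the work surface. World frame = base frame: x ahead of the robot, y to its left, z up, the work surface at z = 0. Lengths are in m, angles in rad, forces in N, time in s.
With the tool pointing down it reaches from about 0.25 to 0.8 m from the base axis. Payload 8.5 kg.
Tool frame: the origin (TCP) lies at the very end of the fingers, on their centre line; the grasp point (between the pads) lies 19 mm behind it; z points along the fingers, y is the line along which they close (so a half turn about z gives the same grasp; the last joint's range is limited). The gripper opens to 85 mm and grips with 20 to 120 N. Pads are 22 mm wide; open, the fingers measure 114 mm over their backs; the gripper's body (76 mm by 85 mm) begins 54 mm behind the grasp point. The pads swing forward as they close: fully open they stand 13 mm farther back than shut.
Start: joints at [1.236, 0.238, -0.013, 1.319, 0, 1.571], TCP at [0.172, 0.496, 0.231] pointing down, gripper open.
Joint ranges: [-2.66, 2.66], [-1.03, 1.9], [-1.14, 1.46], [-1.82, 2.27], [-1.45, 1.34], [-3.14, 3.14]. Speed limits (rad/s): [2.22, 2.22, 2.79, 3.14, 3.14, 3.14].

INTERFACE

Orientations are given as a unit quaternion [x, y, z, w].
In Python, from plant import bot gives the robot as it stands. The module is installed in compiled form; this text tells all that it offers.
- The arm moves only by the tool jog_arm, never from a script. Its argument "series" is a list that holds one entry, the list of rows, each a list of 5 numbers: the opening, from -1 (shut) to 1 (fully open), then the shift along the tool's x, y, z normalised to -1 to 1, where 1 is 0.025 m, then the turn about the tool's z normalised to -1 to 1, where 1 is 4 degrees. In form: [[[grip, x, y, z, turn], ...]]. A call has 1 to 5 rows; each row shifts and turns the commanded pose from where the row before left it, along the tool's axes as they then stand; what a row does not reach is not made up. A row lasts 1/8 s, in which the tool goes at most 62.5 mm and 10.7 degrees, less where a joint would pass 70% of its speed; a pose out of reach is approached as far as the arm can. A call with a number of a shift or a turn outside -1 to 1 is refused whole. A call with a gripper value outside its range is refused whole. The fingers move at their own pace and stop on an object; "squeeze" is the grip in N (left out, the last holds). Time passes only in rows, so rows that do not move let the fingers close. It gives the time, the measured TCP pose, the force, the opening and the grip force at its end, in the units of the state.
- bot.sense(): the state, without advancing time (a new reading comes with each control period).
- bot.snapshot(name): name is "scene" or "top" or "wrist"; returns (picture, depth): 400x640x3 uint8, blue, green, red; 400x640 float32, m along the optical axis (not along the pixel's ray), 0 where there is no reading.
- bot.camera_model(name): a dict with "camera_matrix" (3x3 intrinsics, pixels), "R" (3x3) and "t" (3): a world point X has camera coordinates R X + t; the wrist camera has in their place "T_tool_cam" (4x4, takes a point from camera to tool coordinates, whose origin is the TCP and whose axes are the flange's). Camera axes: x right, y down, z forward; pixel columns grow to the right and rows downward; lengths in m; the calibration is good to about 2 mm. A picture is of the moment at which its call begins: read the wrist's pose just before it. camera_model takes no time and is no camera call.
- bot.close_job(): hands the job in; it is judged then, once.
Trained networks look in the newest picture that a camera, given by its name, has taken for a name from the list of things; names that differ only in an ending like _2 or _b are one class to them, and where a whole thing is asked for, a point or a joint stands for the part that bears it (a point fixed in the world has none). Each returns a list of dicts, best first, with "confidence" (0 to 1); they miss things now and then, are a little off and sometimes report something else, mostly with a low value. They report only what shows in the picture. A call takes as long as a camera call. They do not tell look-alikes from the thing itself.
- bot.regions_of(label, camera): "mask" (400x640 bool, what is visible of it) and "uv" ([column, row] in pixels, amid what is visible of it).
The state is a dict: "t": time; "joints": joint angles; "qd": joint speeds; "tau": joint torques, N m; "tcp_pos": TCP position; "tool_rot": TCP orientation; "ft_force": force on the tool from outside, world axes, zero at the start; "moment": the same for the moment, N m; "opening": finger opening in m; "gripper_force": force on a finger pad.
Only numpy, scipy, OpenCV 4.12 (cv2) and the standard library are available. Lean on these libraries where they do the work, as an engineer would, in place of code of your own. Each camera call takes 0.05 s, during which the arm holds its last target. There are 200 camera calls.

TASK

The four dry clay test tiles on the wooden drying rack are a blend series, known only by their order in the row. Move them to the ribbed kiln setter, one to a bay and in the same order from left to right as the robot sees them (leftmost tile into the leftmost bay), each standing upright in the middle of its bay, its flat faces along the row as they were on the rack. They are brittle: set them down, do not drop them or tip them over.

Things in the scene. Friction and masses are not known exactly. Their poses are not given: they have to be found in the camera images.
- tile_a_center (a point): Dry red-clay test tile with a plain square top: an inverted T that stands by itself, 84 mm high, upright panel 10 mm thick (along its x) and 40 mm wide (along its y), centred on a foot 46 (x) by 40 (y) by 7 mm; about 85 g. The point is the tile's centre, half-way up: 42 mm above its underside. z up. It starts standing on tablet_a, turned and shifted a little.
- tile_b_center (a point): Dry red-clay test tile with a round arched top: an inverted T that stands by itself, 84 mm high, upright panel 10 mm thick (along its x) and 40 mm wide (along its y), centred on a foot 46 (x) by 40 (y) by 7 mm; about 85 g. The point is the tile's centre, half-way up: 42 mm above its underside. z up. It starts standing on tablet_b, turned and shifted a little.
- tile_c_center (a point): Dry red-clay test tile with a pointed gable top: an inverted T that stands by itself, 84 mm high, upright panel 10 mm thick (along its x) and 40 mm wide (along its y), centred on a foot 46 (x) by 40 (y) by 7 mm; about 85 g. The point is the tile's centre, half-way up: 42 mm above its underside. z up. It starts standing on tablet_c, turned and shifted a little.
- tile_d_center (a point): Dry red-clay test tile with a top stepped in to a 20 mm wide tab: an inverted T that stands by itself, 84 mm high, upright panel 10 mm thick (along its x) and 40 mm wide (along its y), centred on a foot 46 (x) by 40 (y) by 7 mm; about 85 g. The point is the tile's centre, half-way up: 42 mm above its underside. z up. It starts standing on tablet_d, turned and shifted a little.
- tablet_a: White plaster drying tablet, 60 (x) by 56 (y) by 20 mm high, fixed in the drying rack, all four alike; stays where it is. Origin at the centre of its underside. Tile_a stands on it at the start, so it still shows that tile's place in the row afterwards.
- tablet_b: White plaster drying tablet, 60 (x) by 56 (y) by 20 mm high, fixed in the drying rack, all four alike; stays where it is. Origin at the centre of its underside. Tile_b stands on it at the start, so it still shows that tile's place in the row afterwards.
- tablet_c: White plaster drying tablet, 60 (x) by 56 (y) by 20 mm high, fixed in the drying rack, all four alike; stays where it is. Origin at the centre of its underside. Tile_c stands on it at the start, so it still shows that tile's place in the row afterwards.
- tablet_d: White plaster drying tablet, 60 (x) by 56 (y) by 20 mm high, fixed in the drying rack, all four alike; stays where it is. Origin at the centre of its underside. Tile_d stands on it at the start, so it still shows that tile's place in the row afterwards.
- rack: Wooden drying rack, fixed, 100 (x) by 276 (y) by 36 mm high, with the four tablets in a row along its y at -93, -31, 31 and 93 mm; their tops are 40 mm above the table. Origin: centre of its underside. z up; y points to the robot's left within 20 degrees, so the leftmost place has the greatest y.
- setter: Kiln setter, fixed: pale cream plate 92 (x) by 256 (y) mm on stilts, floor 34 mm above the table. Ribs 6 mm wide, 8 mm high part it into four bays 56 mm wide, centred at x = 0, y = -93, -31, 31, 93 mm. Origin under its centre at table height; z up; y to the robot's left within 20 degrees (leftmost bay: greatest y). A standing tile's centre is 76 mm above the origin.
Things that resemble listed ones, but are neither listed nor needed, are in the scene too. Leave any turquoise look-alike of the part that bears tile_b_center alone.

How it is judged:
By the outcome, as a careful person would: the job done as asked, in the order asked, and still so for the second after the job is handed in, with the robot touching nothing.
It also fails if it takes over 112 s, if anything falls off the work surface, if the arm or the gripper's body presses on something with over 40 N, if the wrist force passes 120 N, or if a joint passes its speed limit or range.

## Working session

There is one attempt and no reset: what is moved stays moved. The work goes in short steps, Python scripts to look and compute and a tool call to move; the robot and the scene stay as the last step left them, time stands still between calls to the robot, and variables do not carry over. Pictures are saved under pics/ and viewed, at most 14 in all, crops included, and the job is handed in when it is done.

Besides the shell and the picture viewer there is one more tool, called as name(argument=value, ...), one argument or row to a line, values as JSON. jog_arm: Moves the arm, as the interface text tells. Scaled input: -1 to 1 covers 0.025 m each way for a shift and 4 degrees each way for a turn. Its arguments: {"type":"object","properties":{"series":{"type":"array","items":{"type":"array","items":{"type":"array","items":{"type":"number","minimum":-1,"maximum":1}}}},"squeeze":{"type":"number"}},"required":["series"]}

```bash
mkdir -p pics; ls; python3 - <<'E'
from plant import bot
import cv2,numpy as np
s=bot.sense();print(s['t'],s['tcp_pos'],s['tool_rot'],s['opening'])
for c in ('scene','top'):
    im,d=bot.snapshot(c);cv2.imwrite(f'pics/{c}0.png',im);np.save(f'{c}0.npy',d)
    m=bot.camera_model(c);print(c,m)
    for n in ('tile_b_center','tablet_a','rack','setter'):
        for r in bot.regions_of(n,c):
            print(n,round(r['confidence'],2),r['uv'],r['mask'].sum())
print(bot.camera_model('wrist'))
E
```

```text
pics
0.0 [0.17236206 0.495463   0.23068155] [ 1.66605642e-01  9.86023348e-01 -7.09898774e-04 -1.13722093e-04] 0.08509166426221396
scene {'camera_matrix': array([[436.9363841 ,   0.        , 316.72671229],
       [  0.        , 436.9363841 , 200.00061297],
       [  0.        ,   0.        ,   1.        ]]), 'R': array([[-0.85245457,  0.52238258, -0.02091997],
       [ 0.39901405,  0.62423677, -0.67165187],
       [-0.33780022, -0.58090007, -0.74057148]]), 't': array([ 0.42980708, -0.14795103,  1.03454843])}
tile_b_center 0.82 [250.9, 159.4] 716
tile_b_center 0.58 [249.6, 187.5] 2287
tile_b_center 0.57 [320.6, 151.9] 589
tablet_a 0.81 [231.6, 168.5] 197
tablet_a 0.72 [250.0, 179.5] 279
tablet_a 0.65 [207.2, 156.5] 125
tablet_a 0.61 [274.8, 191.6] 352
rack 0.98 [249.9, 191.5] 2147
rack 0.57 [252.7, 157.2] 675
setter 0.96 [358.5, 304.5] 8352
top {'camera_matrix': array([[398.10599175,   0.        , 319.37732329],
       [  0.        , 398.10599175, 198.51063789],
       [  0.        ,   0.        ,   1.        ]]), 'R': array([[-0.02516593, -0.99946822,  0.02073526],
       [-0.9911613 
[... 227 characters left out ...]
169.7] 201
tablet_a 0.69 [418.8, 178.6] 343
tablet_a 0.58 [389.9, 170.0] 288
tablet_a 0.57 [359.2, 190.9] 369
rack 0.91 [414.3, 182.6] 2856
setter 0.64 [227.5, 191.4] 5569
{'camera_matrix': array([[297.07676431,   0.        , 321.15561999],
       [  0.        , 297.07676431, 198.73479209],
       [  0.        ,   0.        ,   1.        ]]), 'T_tool_cam': array([[-3.14449775e-04, -9.45052623e-01, -3.26918096e-01,
         8.39491759e-02],
       [ 9.99999087e-01,  1.32535624e-04, -1.34499323e-03,
        -1.01773314e-04],
       [ 1.31441768e-03, -3.26918220e-01,  9.45051718e-01,
        -1.42033398e-01],
       [ 0.00000000e+00,  0.00000000e+00,  0.00000000e+00,
         1.00000000e+00]])}
```

View pics/top0.png

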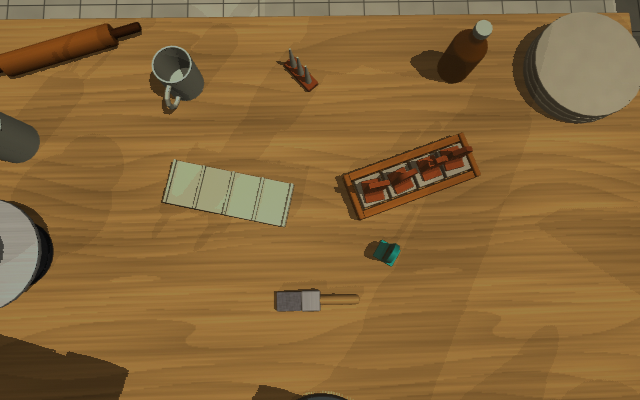

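View pics/scene0.png

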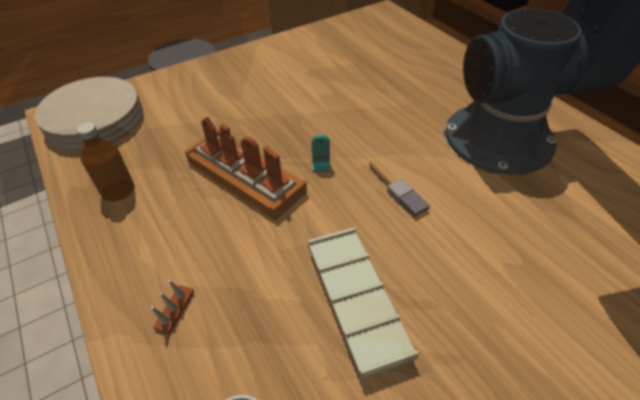

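The top view shows the rack with four red tiles in a row at (372,188), (402,180), (430,168) and (455,158). The setter is at (228,192), the turquoise look-alike to leave alone is at (387,252), and a small unrelated red rack is at (300,70).

```bash
cat > h.py <<'E'
from plant import bot
import numpy as np,cv2
from scipy.spatial.transform import Rotation as Ro
def grab(c):
    s=bot.sense(); im,d=bot.snapshot(c); m=bot.camera_model(c)
    if c=='wrist':
        T=np.eye(4);T[:3,:3]=Ro.from_quat(s['tool_rot']).as_matrix();T[:3,3]=s['tcp_pos'];T=T@m['T_tool_cam']
    else:
        T=np.eye(4);T[:3,:3]=m['R'].T;T[:3,3]=-m['R'].T@m['t']
    return im,d,T,m['camera_matrix']
def cloud(d,T,K):
    v,u=np.mgrid[:400,:640]
    P=np.stack([(u-K[0,2])/K[0,0]*d,(v-K[1,2])/K[1,1]*d,d],-1)@T[:3,:3].T+T[:3,3]
    P[d<=0]=np.nan
    return P
def rect(p):
    # min-area rectangle -> centre, long-axis yaw (deg from +y, counter-clockwise), long, short (mm)
    (c,(w,h),a)=cv2.minAreaRect((p[:,:2]*1000).astype(np.float32))
    if w<h: a+=90;w,h=h,w
    yaw=(a-90+90)%180-90
    return np.round([c[0],c[1],yaw,w,h],1)
E
cat > look.py <<'E'
import sys
from h import *
c=sys.argv[1]; out=sys.argv[2]
im,d,T,K=grab(c);cv2.imwrite(f'pics/{out}.png',im)
P=cloud(d,T,K);z=P[...,2];y=P[...,1];x=P[...,0]
s=bot.sense();R=Ro.from_quat(s['tool_rot']).as_matrix()
print('t',s['t'],'tcp',s['tcp_pos'].round(4) if hasattr(s['tcp_pos'],'round') else s['tcp_pos'],'tool x,y',R[:,0].round(4),R[:,1].round(4))
for n,lo,hi,amin in (('tiles',.085,.14,30),('plates',.026,.05,2000)):
    k,l,st,_=cv2.connectedComponentsWithStats(((z>lo)&(z<hi)).astype(np.uint8))
    for i in range(1,k):
        if st[i,4]>=amin:
            q=P[l==i]; print(n,st[i,:5],rect(q),'z',np.percentile(q[:,2],[5,50,95]).round(4))
E
python3 look.py top t1
python3 look.py wrist w1
```

```text
t 0.55 tcp [0.1725 0.4958 0.2313] tool x,y [-0.9445  0.3286  0.    ] [ 3.286e-01  9.445e-01 -1.000e-04]
tiles [449  29  39  38 963] [ 808.6 -314.2  -29.6   70.5   61.6] z [0.0902 0.1153 0.1352]
tiles [152  46  41  40 433] [786.9 282.5  -2.7  79.   78.4] z [0.0861 0.094  0.0972]
tiles [  0 112  12  37 284] [659.9 603.6 -89.7  70.4  19.9] z [0.0863 0.0968 0.1094]
tiles [449 146  24  13 164] [ 596.  -286.5   13.5   41.5   10.4] z [0.0886 0.11   0.1222]
tiles [425 155  23  14 154] [ 576.2 -236.6   19.2   40.2   10.4] z [0.0888 0.1104 0.1252]
tiles [395 168  23  15 143] [ 550.4 -175.1   24.    38.4   10.1] z [0.0924 0.1191 0.1244]
tiles [366 179  24  13 178] [ 531.7 -117.8   11.7   40.4   10.3] z [0.0899 0.1228 0.1259]
tiles [   0  200   42  108 3332] [424.7 550.1 -85.6 197.6  73.2] z [0.0977 0.1026 0.1048]
plates [   0   22  141   54 2739] [864.4 525.   17.6 309.3  46.7] z [0.0287 0.0432 0.0491]
plates [ 343  132  138   88 4664] [ 564.2 -203.7   18.8  275.5  100.3] z [0.0298 0.0365 0.0481]
plates [ 163  159  131   68 5495] [534.6 178.9 -13.  255.3  92.4] z [0.0321 0.0347 0.0426]
t 0.6 tcp [0.1725 0.4958 0.2313] tool x,y [-0.9445  0.3286  0.    ] [ 3.286e-01  9.445e-01 -1.000e-04]
tiles [ 448  265  136   86 6377] [371.9 668.  -40.  184.9  74.2] z [0.0974 0.101  0.1021]
tiles [400 310  24  55 691] [383.  532.2  57.5  75.9  22.4] z [0.0938 0.1009 0.1021]
```

The top view gives clean measurements: the tiles come out at 40×10 mm, the rack at 276×100 and the setter at 255×92. Left to right, the tiles are at (532,-118), (550,-175), (576,-237) and (596,-287) mm. First I turn the tool to tile 1's yaw, then move above it.

jog_arm(
  series=[
    [[1,0,0,0,0.985],[1,0,0,0,0.985],[1,0,0,0,0.985],[1,0,0,0,0.985],[1,0,0,0,0.985]],
  ],
)

```text
t: 1.23
tcp_pos: [0.1725, 0.4958, 0.2313]
tool_rot: [0.334, 0.943, -0.0, 0.0]
ft_force: [0.5, 0.2, -0.0]
opening: 0.085
gripper_force: 0.0
```

jog_arm(
  series=[
    [[1,0,0,0,0.985],[1,0,0,0,0.985],[1,0,0,0,0.985],[1,0,0,0,0.985],[1,0,0,0,0.985]],
  ],
)

```text
t: 1.85
tcp_pos: [0.1725, 0.4958, 0.2313]
tool_rot: [0.49, 0.872, -0.0, 0.0]
ft_force: [0.4, -0.2, -0.9]
opening: 0.0856
gripper_force: 0.0
```

jog_arm(
  series=[
    [[1,0,0,0,0.985],[1,0,0,0,0.985],[1,0,0,0,0.985],[1,0,0,0,0.985],[1,0,0,0,0.985]],
  ],
)

```text
t: 2.48
tcp_pos: [0.1725, 0.4958, 0.2313]
tool_rot: [0.632, 0.775, -0.0, 0.0]
ft_force: [-1.0, -0.6, 0.9]
opening: 0.0858
gripper_force: 0.0
```

jog_arm(
  series=[
    [[1,-1,0.34,0,0],[1,-1,0.34,0,0],[1,-1,0.34,0,0],[1,-1,0.34,0,0],[1,-1,0.34,0,0]],
  ],
)

```text
t: 3.1
tcp_pos: [0.2399, 0.3813, 0.2314]
tool_rot: [0.631, 0.776, 0.0, -0.0]
ft_force: [-0.4, 0.6, 0.1]
opening: 0.0855
gripper_force: 0.0
```

jog_arm(
  series=[
    [[1,-1,0.34,0,0],[1,-1,0.34,0,0],[1,-1,0.34,0,0],[1,-1,0.34,0,0],[1,-1,0.34,0,0]],
  ],
)

```text
t: 3.72
tcp_pos: [0.3069, 0.2676, 0.2314]
tool_rot: [0.631, 0.776, 0.0, 0.0]
ft_force: [0.1, 0.4, -0.5]
opening: 0.0855
gripper_force: 0.0
```

jog_arm(
  series=[
    [[1,-1,0.34,0,0],[1,-1,0.34,0,0],[1,-1,0.34,0,0],[1,-1,0.34,0,0],[1,-1,0.34,0,0]],
  ],
)

```text
t: 4.35
tcp_pos: [0.3739, 0.1538, 0.2314]
tool_rot: [0.631, 0.776, 0.0, 0.0]
ft_force: [0.3, 1.1, -0.6]
opening: 0.0853
gripper_force: 0.0
```

jog_arm(
  series=[
    [[1,-1,0.34,0,0],[1,-1,0.34,0,0],[1,-1,0.34,0,0],[1,-1,0.34,0,0],[1,-1,0.34,0,0]],
  ],
)

```text
t: 4.97
tcp_pos: [0.4409, 0.0399, 0.2314]
tool_rot: [0.631, 0.776, 0.0, 0.0]
ft_force: [0.1, 0.6, -0.5]
opening: 0.0855
gripper_force: 0.0
```

jog_arm(
  series=[
    [[1,-1,0.34,0,0],[1,-1,0.34,0,0],[1,-1,0.34,0,0],[1,-1,0.34,0,0],[1,0,0,0,0]],
  ],
)

```text
t: 5.6
tcp_pos: [0.4947, -0.0514, 0.2311]
tool_rot: [0.632, 0.775, -0.0, 0.0]
ft_force: [-1.0, -0.2, 0.9]
opening: 0.0855
gripper_force: 0.0
```

```bash
python3 look.py wrist w2; cat > go.py <<'E'
# go.py x y z yaw  (mm, deg): remaining way in tool axes; xy after the turn
import sys
from h import *
x,y,z,psi=map(float,sys.argv[1:5])
s=bot.sense();R=Ro.from_quat(s['tool_rot']).as_matrix();p=np.array(s['tcp_pos'])*1000
a=np.degrees(np.arctan2(R[1,1],R[0,1]));t=(a-psi+90)%180-90
c,sn=np.cos(np.radians(a-t)),np.sin(np.radians(a-t));dx,dy=x-p[0],y-p[1]
print('tcp',p.round(1),'yaw',round(a,2),'F',np.round(s['ft_force'],1),'open',round(s['opening'],4),'j6',round(s['joints'][5],2))
print('units: x %.2f y %.2f z %.2f turn %.2f'%((-sn*dx+c*dy)/25,(c*dx+sn*dy)/25,(p[2]-z)/25,t/4))
E
python3 go.py 531.7 -117.8 70 11.7
```

```text
t 5.65 tcp [ 0.4941 -0.0507  0.2311] tool x,y [-2.018e-01  9.794e-01  3.000e-04] [ 9.794e-01  2.018e-01 -6.000e-04]
tiles [ 338  232   26  123 1310] [ 552.  -173.9   19.5  158.6   15.7] z [0.0904 0.1167 0.1241]
plates [ 314    0  126   98 7859] [518.  102.8 -12.9 100.9  92.2] z [0.0319 0.0334 0.0413]
plates [ 298  188   94  177 9924] [ 564.9 -204.5   18.9  275.6  100.2] z [0.0302 0.0359 0.0473]
tcp [494.1 -50.7 231.1] yaw 11.64 F [ 0.  -0.   0.6] open 0.0851 j6 1.27
units: x -2.94 y 0.93 z 6.44 turn -0.02
```

View pics/w2.png

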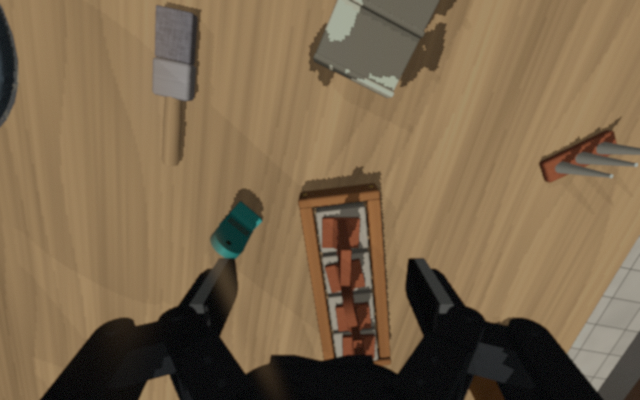

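The rack pose agrees with the top view within 1 mm. The tiles are at (345,230)–(352,345) and the turquoise one is well clear at (237,230). Going down on tile 1.

jog_arm(
  series=[
    [[1,-0.98,0.31,0,0],[1,-0.98,0.31,0,0],[1,-0.98,0.31,0,0],[0.6,0,0,1,0],[0.4,0,0,1,0]],
  ],
  squeeze=30,
)

```text
t: 6.28
tcp_pos: [0.5316, -0.1169, 0.1809]
tool_rot: [0.631, 0.776, 0.0, 0.0]
ft_force: [-0.2, -0.0, 0.4]
opening: 0.0598
gripper_force: 0.0
```

jog_arm(
  series=[
    [[0.4,0,0,1,0],[0.4,0,0,1,0],[0.4,0,0,1,0],[0.4,0,0,0.9,0],[0.4,0,0,0.5,0]],
  ],
)

```text
t: 6.9
tcp_pos: [0.531, -0.1166, 0.0705]
tool_rot: [0.631, 0.776, -0.0, -0.001]
ft_force: [-0.2, -0.1, 0.9]
opening: 0.0597
gripper_force: 0.0
```

```bash
python3 go.py 532 -118 70 11.7
```

```text
tcp [ 531.  -116.6   70.5] yaw 11.76 F [-0.2 -0.1  0.9] open 0.0597 j6 1.15
units: x -0.06 y 0.03 z 0.02 turn 0.02
```

jog_arm(
  series=[
    [[-1,-0.06,0.03,0,0],[-1,0,0,0,0],[-1,0,0,0,0],[-1,0,0,0,0],[-1,0,0,0,0]],
  ],
  squeeze=30,
)

```text
t: 7.52
tcp_pos: [0.5333, -0.1189, 0.0721]
tool_rot: [0.631, 0.776, 0.0, 0.001]
ft_force: [-1.0, 0.5, 5.5]
opening: 0.0097
gripper_force: 36.1
```

jog_arm(
  series=[
    [[-1,0,0,-0.4,0],[-1,0,0,-0.8,0],[-1,0,0,-0.8,0],[-1,0,0,-0.4,0],[-1,0,0,0,0]],
  ],
)

```text
t: 8.15
tcp_pos: [0.5332, -0.1189, 0.1319]
tool_rot: [0.631, 0.776, 0.0, 0.001]
ft_force: [0.2, -0.2, -1.3]
opening: 0.01
gripper_force: 35.1
```

```bash
python3 go.py 555.5 269.5 68 -13
```

```text
tcp [ 533.2 -118.9  131.9] yaw 11.72 F [ 0.2 -0.2 -1.3] open 0.01 j6 1.15
units: x 15.34 y -2.63 z 2.56 turn 6.18
```

jog_arm(
  series=[
    [[-1,0.6,0,0,0],[-1,1,0,0,0.5],[-1,1,0,0,0.8],[-1,1,0,0,0.8],[-1,1,0,0,0.8]],
  ],
)

```text
t: 8.78
tcp_pos: [0.515, -0.0036, 0.1305]
tool_rot: [0.707, 0.707, -0.001, -0.001]
ft_force: [0.6, -0.3, -0.6]
opening: 0.0096
gripper_force: 35.1
```

jog_arm(
  series=[
    [[-1,1,0,0,0.8],[-1,1,0,0,0.8],[-1,1,0,0,0.8],[-1,1,0,0,0.8],[-1,0.5,0,0,0.1]],
  ],
)

```text
t: 9.4
tcp_pos: [0.5263, 0.108, 0.1305]
tool_rot: [0.783, 0.623, -0.001, -0.0]
ft_force: [0.0, -0.5, -0.7]
opening: 0.0097
gripper_force: 35.1
```

```bash
python3 look.py wrist w3|tail -3; python3 go.py 555.5 269.5 68 -13
```

```text
t 9.45 tcp [0.5268 0.1087 0.1306] tool x,y [2.243e-01 9.745e-01 2.000e-04] [ 0.9745 -0.2243 -0.001 ]
tiles [ 284  205   75   54 3145] [527.5 111.7  77.8  46.   34.7] z [0.1033 0.1052 0.1373]
plates [  244     0   134   263 26181] [529.7 153.7 -13.  203.7  92.3] z [0.0322 0.0335 0.0414]
tcp [526.8 108.7 130.6] yaw -12.96 F [ 0.4  0.2 -0.3] open 0.0097 j6 2.0
units: x 6.53 y -0.33 z 2.51 turn 0.01
```

View pics/w3.png

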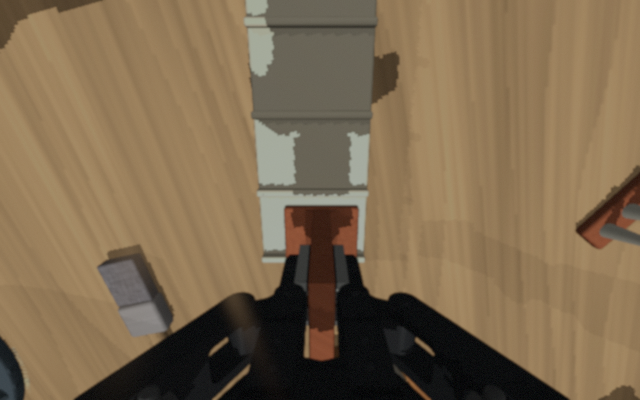

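The tile is held square, with its foot at (320,225), and my measurements put its centre within 0.5 mm of the tool. The bays line up ahead of it. Next, over to bay 1 and down.

jog_arm(
  series=[
    [[-1,0.93,-0.05,0,0],[-1,0.93,-0.05,0,0],[-1,0.93,-0.05,0,0],[-1,0.93,-0.05,0,0],[-1,0.93,-0.04,0,0]],
  ],
)

```text
t: 10.07
tcp_pos: [0.5477, 0.2223, 0.1312]
tool_rot: [0.783, 0.622, -0.0, 0.0]
ft_force: [0.1, 0.5, -1.7]
opening: 0.0096
gripper_force: 35.1
```

jog_arm(
  series=[
    [[-1,0.93,-0.04,0,0],[-1,0.95,-0.03,0,0],[-1,0,0,0.8,0],[-1,0,0,0.8,0],[-1,0,0,0.6,0]],
  ],
)

```text
t: 10.7
tcp_pos: [0.5563, 0.2679, 0.0753]
tool_rot: [0.783, 0.622, -0.0, -0.0]
ft_force: [0.1, 0.1, -0.6]
opening: 0.0096
gripper_force: 35.1
```

```bash
python3 look.py wrist w4|tail -4; python3 go.py 556 269.5 66.6 -13
```

```text
t 10.75 tcp [0.5555 0.2673 0.0735] tool x,y [ 0.226   0.9741 -0.002 ] [ 0.9741 -0.226  -0.0024]
tiles [  177   233   290   153 15709] [556.8 271.2  72.9  94.7  36.9] z [0.0959 0.1274 0.1384]
plates [  246   172   149   127 11100] [553.4 257.  -12.8  95.9  92.4] z [0.0322 0.0339 0.0495]
tcp [555.5 267.3  73.5] yaw -13.06 F [-1.5 -0.8 -2.7] open 0.0096 j6 2.25
units: x 0.09 y -0.00 z 0.27 turn -0.02
```

View pics/w4.png

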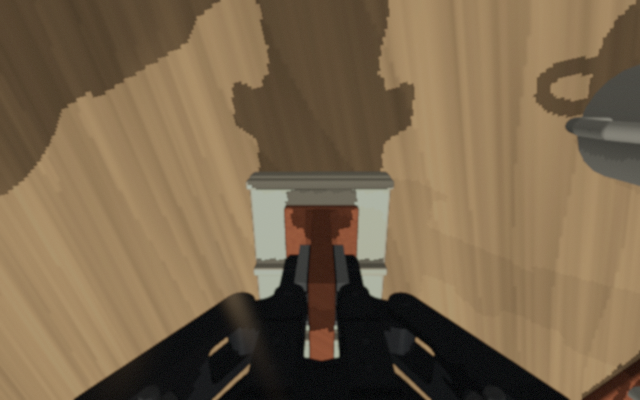

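The foot at (320,215) sits between the end rib at (320,182) and the divider at (320,266). I nudge it 2 mm and set it down.

jog_arm(
  series=[
    [[-1,0.09,0,0.1,0],[-1,0,0,0.06,0],[-1,0,0,0.06,0],[-1,0,0,0.05,0],[-1,0,0,0,0]],
  ],
)

```text
t: 11.38
tcp_pos: [0.557, 0.2693, 0.0697]
tool_rot: [0.783, 0.622, 0.0, 0.0]
ft_force: [-0.6, 0.4, -0.8]
opening: 0.0091
gripper_force: 35.1
```

```bash
python3 go.py 556 269.5 66.6 -13
```

```text
tcp [557.  269.3  69.7] yaw -13.09 F [-0.6  0.4 -0.8] open 0.0091 j6 2.25
units: x -0.00 y -0.04 z 0.12 turn -0.02
```

jog_arm(
  series=[
    [[-1,0,0,0.04,0],[-1,0,0,0,0]],
  ],
)

```text
t: 11.62
tcp_pos: [0.557, 0.2694, 0.0685]
tool_rot: [0.783, 0.622, -0.0, 0.0]
ft_force: [-0.3, -1.0, -1.1]
opening: 0.0098
gripper_force: 35.1
```

jog_arm(
  series=[
    [[-1,0,0,0.04,0],[-1,0,0,0,0]],
  ],
)

```text
t: 11.88
tcp_pos: [0.5569, 0.2694, 0.0674]
tool_rot: [0.783, 0.622, -0.0, -0.0]
ft_force: [0.7, -0.5, -0.3]
opening: 0.0094
gripper_force: 35.1
```

jog_arm(
  series=[
    [[-1,0,0,0.02,0],[-1,0,0,0,0]],
  ],
)

```text
t: 12.12
tcp_pos: [0.557, 0.2694, 0.067]
tool_rot: [0.783, 0.622, -0.0, 0.0]
ft_force: [0.6, -0.2, -1.7]
opening: 0.0096
gripper_force: 35.1
```

jog_arm(
  series=[
    [[-1,0,0,0.03,0],[-1,0,0,0,0]],
  ],
)

```text
t: 12.38
tcp_pos: [0.557, 0.2694, 0.0662]
tool_rot: [0.783, 0.622, -0.0, 0.0]
ft_force: [0.2, -0.7, -1.2]
opening: 0.0098
gripper_force: 35.2
```

jog_arm(
  series=[
    [[-1,0,0,0.03,0],[-1,0,0,0,0]],
  ],
)

```text
t: 12.62
tcp_pos: [0.557, 0.2694, 0.0661]
tool_rot: [0.783, 0.622, 0.0, 0.0]
ft_force: [-2.0, -0.6, 5.1]
opening: 0.0097
gripper_force: 35.8
```

jog_arm(
  series=[
    [[-1,0,0,0.02,0],[-1,0,0,0,0]],
  ],
)

```text
t: 12.88
tcp_pos: [0.557, 0.2694, 0.0661]
tool_rot: [0.783, 0.622, 0.0, 0.0]
ft_force: [-3.8, -1.0, 9.3]
opening: 0.0094
gripper_force: 36.6
```

Contact is at 66.1, as predicted (grip height minus 6 mm). Releasing and lifting.

jog_arm(
  series=[
    [[-0.6,0,0,-0.03,0],[0,0,0,0,0],[0.4,0,0,0,0],[0.4,0,0,0,0],[0.4,0,0,-0.5,0]],
  ],
)

```text
t: 13.5
tcp_pos: [0.5563, 0.2691, 0.0778]
tool_rot: [0.783, 0.622, -0.001, -0.0]
ft_force: [-1.4, -1.2, -0.2]
opening: 0.0595
gripper_force: 0.0
```

jog_arm(
  series=[
    [[0.4,0,0,-1,0],[0.4,0,0,-1,0],[0.4,0,0,-1,0],[0.4,0,0,-0.5,0],[0.4,-1,0,0,0]],
  ],
)

```text
t: 14.12
tcp_pos: [0.5521, 0.2461, 0.1669]
tool_rot: [0.783, 0.623, 0.001, 0.0]
ft_force: [0.1, -0.7, -0.1]
opening: 0.0599
gripper_force: 0.0
```

```bash
python3 look.py top t3; python3 go.py 550.9 -175.5 72 24
```

```text
t 14.175 tcp [0.5506 0.2427 0.1664] tool x,y [ 0.2264  0.974  -0.0012] [ 9.740e-01 -2.264e-01  2.000e-04]
tiles [449  29  39  38 964] [ 808.4 -314.3  -27.7   70.9   60.7] z [0.0902 0.1151 0.1349]
tiles [152  46  41  40 423] [786.9 282.  -89.2  79.2  78.5] z [0.086  0.094  0.0973]
tiles [449 146  24  12 160] [ 595.8 -286.2   12.9   40.9   11. ] z [0.0891 0.1099 0.1222]
tiles [425 155  23  14 152] [ 576.3 -236.7   19.1   39.6   10.5] z [0.0901 0.1117 0.1259]
tiles [396 168  22  16 143] [ 550.4 -174.7   24.1   38.1   10.2] z [0.092  0.1189 0.1247]
tiles [165 172  23  11 151] [556.2 269.  -12.   38.3  10.3] z [0.0895 0.1174 0.1199]
plates [ 343  132  138   88 4926] [ 564.5 -204.    18.9  276.2  100.4] z [0.0299 0.0372 0.0478]
plates [ 163  159  131   68 5244] [534.5 178.9 -12.9 255.5  92.3] z [0.0322 0.0348 0.0431]
tcp [550.6 242.7 166.4] yaw -13.08 F [-2.1 -2.4 -0.9] open 0.0597 j6 2.21
units: x -15.29 y -6.79 z 3.77 turn -9.27
```

Tile 1 stands at (556.2,269.0), within 1 mm of its bay centre. On to tile 2.

jog_arm(
  series=[
    [[0.4,-1,-0.4,0,-0.93],[0.4,-1,-0.4,0,-0.93],[0.4,-1,-0.4,0,-0.93],[0.4,-1,-0.3,0,-0.93],[0.4,-1,-0.2,0,-0.93]],
  ],
)

```text
t: 14.8
tcp_pos: [0.4964, 0.1255, 0.1658]
tool_rot: [0.671, 0.741, -0.0, -0.0]
ft_force: [0.2, -0.1, 0.1]
opening: 0.06
gripper_force: 0.0
```

jog_arm(
  series=[
    [[0.4,-1,0,0,-0.93],[0.4,-1,0.1,0,-0.93],[0.4,-1,0.1,0,-0.93],[0.4,-1,0.2,0,-0.93],[0.4,-1,0.2,0,-0.9]],
  ],
)

```text
t: 15.42
tcp_pos: [0.5395, 0.0082, 0.1658]
tool_rot: [0.544, 0.839, -0.0, -0.0]
ft_force: [0.5, -1.0, 0.4]
opening: 0.0595
gripper_force: 0.0
```

```bash
python3 go.py 550.7 -175.2 72 24
```

```text
tcp [539.5   8.2 165.8] yaw 24.1 F [ 0.5 -1.   0.4] open 0.0595 j6 1.17
units: x -6.88 y -2.57 z 3.75 turn 0.03
```

jog_arm(
  series=[
    [[0.4,-0.98,-0.37,0,0],[0.4,-0.98,-0.37,0,0],[0.4,-0.98,-0.37,0,0],[0.4,-0.98,-0.37,0,0],[0.4,-0.98,-0.37,0,0]],
  ],
)

```text
t: 16.05
tcp_pos: [0.5468, -0.1225, 0.1657]
tool_rot: [0.545, 0.839, -0.0, -0.0]
ft_force: [0.4, -0.4, -0.4]
opening: 0.0603
gripper_force: 0.0
```

jog_arm(
  series=[
    [[0.4,-0.98,-0.37,0,0],[0.4,-0.9,-0.35,0,0],[0.4,0,0,0.5,0],[0.4,0,0,0,0]],
  ],
)

```text
t: 16.55
tcp_pos: [0.5486, -0.1713, 0.1519]
tool_rot: [0.545, 0.839, -0.0, -0.001]
ft_force: [-0.6, 0.4, 0.4]
opening: 0.0601
gripper_force: 0.0
```

```bash
python3 go.py 550.7 -175.2 72 24
```

```text
tcp [ 548.6 -171.3  151.9] yaw 23.99 F [-0.6  0.4  0.4] open 0.0601 j6 0.85
units: x -0.18 y 0.01 z 3.20 turn -0.00
```

jog_arm(
  series=[
    [[0.4,-0.18,0.01,0.8,0],[0.4,0,0,0.8,0],[0.4,0,0,0.8,0],[0.4,0,0,0.8,0],[0.4,0,0,0,0]],
  ],
)

```text
t: 17.18
tcp_pos: [0.5505, -0.1747, 0.0722]
tool_rot: [0.544, 0.839, -0.0, -0.002]
ft_force: [0.4, -0.5, 0.3]
opening: 0.0594
gripper_force: 0.0
```

jog_arm(
  series=[
    [[-1,0,0,0,0],[-1,0,0,0,0],[-1,0,0,0,0],[-1,0,0,0,0],[-1,0,0,0,0]],
  ],
)

```text
t: 17.8
tcp_pos: [0.552, -0.1761, 0.074]
tool_rot: [0.545, 0.839, 0.0, 0.001]
ft_force: [-0.5, 0.7, 5.5]
opening: 0.0097
gripper_force: 35.8
```

jog_arm(
  series=[
    [[-1,0,0,-0.4,0],[-1,0,0,-0.8,0],[-1,0,0,-0.8,0],[-1,0,0,-0.4,0],[-1,0,0,0,0]],
  ],
)

```text
t: 18.42
tcp_pos: [0.552, -0.1762, 0.1339]
tool_rot: [0.545, 0.839, 0.0, 0.001]
ft_force: [-0.3, -1.0, -0.4]
opening: 0.0092
gripper_force: 34.9
```

```bash
python3 go.py 541.6 209.1 68 -13
```

```text
tcp [ 552.  -176.2  133.9] yaw 24.0 F [-0.3 -1.  -0.4] open 0.0092 j6 0.84
units: x 14.92 y -3.87 z 2.64 turn 9.25
```

jog_arm(
  series=[
    [[-1,0.6,0,0,0],[-1,1,0,0,0.5],[-1,1,0,0,0.9],[-1,1,0,0,0.9],[-1,1,0,0,0.9]],
  ],
)

```text
t: 19.05
tcp_pos: [0.5102, -0.0669, 0.1325]
tool_rot: [0.635, 0.772, -0.0, -0.001]
ft_force: [0.4, 0.2, -0.5]
opening: 0.0094
gripper_force: 34.9
```

jog_arm(
  series=[
    [[-1,1,0,0,0.9],[-1,1,0,0,0.9],[-1,1,0,0,0.9],[-1,1,0,0,0.9],[-1,1,0,0,0.9]],
  ],
)

```text
t: 19.68
tcp_pos: [0.5016, 0.0571, 0.1325]
tool_rot: [0.748, 0.663, -0.001, -0.001]
ft_force: [-0.4, -0.6, -0.3]
opening: 0.0096
gripper_force: 34.9
```

jog_arm(
  series=[
    [[-1,1,0,0,0.9],[-1,0.5,0,0,0.65],[-1,0,0,0,0]],
  ],
)

```text
t: 20.05
tcp_pos: [0.5072, 0.094, 0.1325]
tool_rot: [0.782, 0.623, -0.001, -0.0]
ft_force: [0.5, -0.0, -1.2]
opening: 0.0098
gripper_force: 34.9
```

```bash
python3 look.py wrist w5|tail -3; python3 go.py 541.6 209.1 68 -13
```

```text
t 20.1 tcp [0.5072 0.0933 0.1326] tool x,y [ 2.229e-01  9.748e-01 -8.000e-04] [ 0.9748 -0.2229 -0.0014]
tiles [ 285  205   74   52 3030] [508.3  96.8  77.2  46.2  34. ] z [0.1028 0.1052 0.1366]
plates [  268     0   131   244 25396] [527.8 145.1 -12.9 186.2  92.4] z [0.0322 0.0335 0.041 ]
tcp [507.2  93.3 132.6] yaw -12.88 F [-0.9 -0.8 -1.1] open 0.0098 j6 1.98
units: x 4.82 y 0.30 z 2.58 turn 0.03
```

jog_arm(
  series=[
    [[-1,0.96,0.06,0,0],[-1,0.96,0.06,0,0],[-1,0.96,0.06,0,0],[-1,0.96,0.06,0,0],[-1,0.96,0.05,0,0.03]],
  ],
)

```text
t: 20.72
tcp_pos: [0.5427, 0.2095, 0.1332]
tool_rot: [0.783, 0.622, -0.0, 0.0]
ft_force: [-0.4, 0.4, 0.0]
opening: 0.0094
gripper_force: 34.9
```

jog_arm(
  series=[
    [[-1,0,0,0.8,0],[-1,0,0,0.8,0],[-1,0,0,0.6,0],[-1,0,0,0.2,0],[-1,0,0,0,0]],
  ],
)

```text
t: 21.35
tcp_pos: [0.5424, 0.2083, 0.0733]
tool_rot: [0.783, 0.622, -0.0, 0.0]
ft_force: [-0.9, 0.4, -0.6]
opening: 0.0098
gripper_force: 34.9
```

```bash
python3 go.py 541.6 209.1 68 -13
```

```text
tcp [542.4 208.3  73.3] yaw -13.13 F [-0.9  0.4 -0.6] open 0.0098 j6 2.17
units: x 0.02 y -0.04 z 0.21 turn -0.03
```

jog_arm(
  series=[
    [[-1,0,-0.02,0.1,0],[-1,0,0,0.05,0],[-1,0,0,0.03,0],[-1,0,0,0,0]],
  ],
)

```text
t: 21.85
tcp_pos: [0.5419, 0.2083, 0.0689]
tool_rot: [0.783, 0.622, 0.0, 0.0]
ft_force: [1.2, -1.1, 0.1]
opening: 0.0096
gripper_force: 34.9
```

jog_arm(
  series=[
    [[-1,0,0,0.03,0],[-1,0,0,0,0]],
  ],
)

```text
t: 22.1
tcp_pos: [0.5419, 0.2083, 0.0681]
tool_rot: [0.783, 0.622, 0.0, 0.0]
ft_force: [-0.3, 0.2, -0.2]
opening: 0.0101
gripper_force: 35.0
```

jog_arm(
  series=[
    [[-1,0,0,0.02,0],[-1,0,0,0,0]],
  ],
)

```text
t: 22.35
tcp_pos: [0.5419, 0.2084, 0.0681]
tool_rot: [0.783, 0.622, 0.0, 0.0]
ft_force: [-1.3, -1.1, 4.6]
opening: 0.0096
gripper_force: 35.7
```

Contact at 68.1. Release, lift and travel to tile 3 at (576.5,-237), yaw 19.2.

jog_arm(
  series=[
    [[-0.6,0,0,-0.02,0],[0,0,0,0,0],[0.4,0,0,0,0],[0.4,0,0,0,0],[0.4,0,0,-0.5,0]],
  ],
)

```text
t: 22.98
tcp_pos: [0.5412, 0.2081, 0.0802]
tool_rot: [0.783, 0.622, -0.001, -0.0]
ft_force: [0.0, 0.4, 0.5]
opening: 0.0596
gripper_force: 0.0
```

jog_arm(
  series=[
    [[0.4,0,0,-1,0],[0.4,0,0,-1,0],[0.4,0,0,-1,0],[0.4,0,0,-0.5,0],[0.4,-1,0,0,0]],
  ],
)

```text
t: 23.6
tcp_pos: [0.5368, 0.1845, 0.1689]
tool_rot: [0.783, 0.622, 0.001, 0.0]
ft_force: [0.4, -0.3, -0.8]
opening: 0.06
gripper_force: 0.0
```

jog_arm(
  series=[
    [[0.4,-1,-0.2,0,-0.8],[0.4,-1,-0.2,0,-0.8],[0.4,-1,-0.2,0,-0.8],[0.4,-1,-0.2,0,-0.8],[0.4,-1,-0.1,0,-0.8]],
  ],
)

```text
t: 24.22
tcp_pos: [0.4977, 0.0613, 0.1673]
tool_rot: [0.689, 0.725, -0.001, -0.0]
ft_force: [0.8, -0.3, 0.5]
opening: 0.0598
gripper_force: 0.0
```

jog_arm(
  series=[
    [[0.4,-1,0,0,-0.8],[0.4,-1,0,0,-0.8],[0.4,-1,0,0,-0.8],[0.4,-1,0,0,-0.8],[0.4,-1,0,0,-0.8]],
  ],
)

```text
t: 24.85
tcp_pos: [0.5181, -0.0615, 0.1673]
tool_rot: [0.581, 0.814, -0.001, -0.001]
ft_force: [0.3, -0.3, 0.3]
opening: 0.0594
gripper_force: 0.0
```

```bash
python3 look.py top t4|grep tiles; python3 go.py 576.5 -237 72 19.2
```

```text
tiles [152  46  41  40 428] [786.7 282.1  -1.1  79.   78.6] z [0.0859 0.0941 0.0971]
tiles [  0 112  12  38 295] [658.8 603.6 -89.3  72.6  19.8] z [0.086  0.096  0.1096]
tiles [160 171  28  12 178] [556.5 270.3 -13.6  40.5  10.3] z [0.0909 0.1176 0.12  ]
tiles [196 180  24  11 155] [540.9 207.1 -12.7  37.9  10.1] z [0.0885 0.1131 0.1193]
tiles [   0  200   42  108 3336] [424.7 550.5 -85.7 197.8  72.5] z [0.0976 0.1026 0.1049]
tcp [519.1 -63.7 167.2] yaw 19.04 F [-0.1 -1.2  0. ] open 0.0599 j6 1.12
units: x -7.30 y -0.11 z 3.81 turn -0.04
```

jog_arm(
  series=[
    [[0.4,-1,-0.01,0,-0.04],[0.4,-1,-0.02,0,0],[0.4,-1,-0.02,0,0],[0.4,-1,-0.02,0,0],[0.4,-1,-0.02,0,0]],
  ],
)

```text
t: 25.52
tcp_pos: [0.5578, -0.1801, 0.1678]
tool_rot: [0.581, 0.814, -0.0, -0.0]
ft_force: [-0.5, -0.1, 0.1]
opening: 0.0599
gripper_force: 0.0
```

jog_arm(
  series=[
    [[0.4,-1,-0.01,0,0],[0.4,-1,-0.01,0,0],[0.4,-0.2,0,0.5,0],[0.4,0,0,0,0]],
  ],
)

```text
t: 26.02
tcp_pos: [0.5745, -0.2308, 0.1538]
tool_rot: [0.581, 0.814, -0.0, -0.001]
ft_force: [0.1, -0.1, -0.4]
opening: 0.0596
gripper_force: 0.0
```

```bash
python3 go.py 576.5 -237 72 19.2
```

```text
tcp [ 574.5 -230.8  153.8] yaw 19.0 F [ 0.1 -0.1 -0.4] open 0.0596 j6 0.86
units: x -0.26 y -0.00 z 3.27 turn -0.05
```

jog_arm(
  series=[
    [[0.4,-0.25,0,0.8,-0.04],[0.4,0,0,0.8,0],[0.4,0,0,0.8,0],[0.4,0,0,0.85,0],[0.4,0,0,0,0]],
  ],
)

```text
t: 26.65
tcp_pos: [0.5761, -0.2355, 0.073]
tool_rot: [0.579, 0.815, -0.0, -0.002]
ft_force: [0.1, 0.5, 0.5]
opening: 0.0595
gripper_force: 0.0
```

jog_arm(
  series=[
    [[-1,0,0,0,0],[-1,0,0,0,0],[-1,0,0,0,0],[-1,0,0,0,0],[-1,0,0,0,0]],
  ],
)

```text
t: 27.28
tcp_pos: [0.5778, -0.2369, 0.075]
tool_rot: [0.579, 0.815, 0.0, 0.0]
ft_force: [-1.0, -0.2, 5.3]
opening: 0.0095
gripper_force: 35.9
```

jog_arm(
  series=[
    [[-1,0,0,-0.4,0],[-1,0,0,-0.8,0],[-1,0,0,-0.8,0],[-1,0,0,-0.4,0],[-1,0,0,0,0]],
  ],
)

```text
t: 27.9
tcp_pos: [0.5779, -0.237, 0.1349]
tool_rot: [0.579, 0.815, 0.0, 0.001]
ft_force: [0.0, -0.4, -0.4]
opening: 0.0094
gripper_force: 35.1
```

jog_arm(
  series=[
    [[-1,0.6,0,0,0],[-1,1,0,0,0.5],[-1,1,0,0,0.8],[-1,1,0,0,0.8],[-1,1,0,0,0.8]],
  ],
)

```text
t: 28.52
tcp_pos: [0.5449, -0.1247, 0.1335]
tool_rot: [0.659, 0.752, -0.0, -0.001]
ft_force: [-0.2, 0.8, -1.6]
opening: 0.0095
gripper_force: 35.1
```

jog_arm(
  series=[
    [[-1,1,0,0,0.8],[-1,1,0,0,0.8],[-1,1,0,0,0.8],[-1,1,0,0,0.8],[-1,1,0,0,0.8]],
  ],
)

```text
t: 29.15
tcp_pos: [0.5423, -0.0003, 0.1335]
tool_rot: [0.757, 0.653, -0.001, -0.001]
ft_force: [-0.5, -1.1, -0.7]
opening: 0.01
gripper_force: 35.1
```

jog_arm(
  series=[
    [[-1,0.6,0,0,0.8],[-1,0,0,0,0.3],[-1,0,0,0,0]],
  ],
)

```text
t: 29.52
tcp_pos: [0.5451, 0.013, 0.1339]
tool_rot: [0.781, 0.624, -0.0, -0.0]
ft_force: [-0.1, -0.5, 0.1]
opening: 0.0093
gripper_force: 35.1
```

```bash
python3 look.py wrist w6|tail -3; python3 go.py 527.6 148.7 68 -13
```

```text
t 29.575 tcp [0.5453 0.0127 0.134 ] tool x,y [ 2.209e-01  9.753e-01 -4.000e-04] [ 9.753e-01 -2.209e-01 -6.000e-04]
tiles [ 285  205   74   52 2950] [546.2  15.6  76.7  46.1  34.2] z [0.1034 0.1057 0.1347]
plates [  191     0   130   164 19679] [519.8 111.2 -12.8 115.3  91.7] z [0.0322 0.0334 0.0412]
tcp [545.3  12.7 134. ] yaw -12.76 F [-0.  -0.8  0. ] open 0.01 j6 1.82
units: x 5.14 y -1.91 z 2.64 turn 0.06
```

jog_arm(
  series=[
    [[-1,0.9,-0.34,0,0.06],[-1,0.9,-0.34,0,0],[-1,0.9,-0.34,0,0],[-1,0.9,-0.34,0,0],[-1,0.9,-0.34,0,0]],
  ],
)

```text
t: 30.2
tcp_pos: [0.5295, 0.1322, 0.1342]
tool_rot: [0.783, 0.622, -0.0, 0.0]
ft_force: [-0.2, -0.5, -0.7]
opening: 0.0095
gripper_force: 35.1
```

jog_arm(
  series=[
    [[-1,0.65,-0.25,0,0],[-1,0,0,0.8,0],[-1,0,0,0.8,0],[-1,0,0,0.7,0],[-1,0,0,0,0]],
  ],
)

```text
t: 30.82
tcp_pos: [0.5263, 0.1489, 0.0757]
tool_rot: [0.783, 0.622, -0.001, -0.0]
ft_force: [0.4, -0.4, -0.4]
opening: 0.0095
gripper_force: 35.1
```

```bash
python3 go.py 527.6 148.7 69 -13
```

```text
tcp [526.3 148.9  75.7] yaw -13.06 F [ 0.4 -0.4 -0.4] open 0.0095 j6 2.07
units: x 0.01 y 0.05 z 0.27 turn -0.01
```

jog_arm(
  series=[
    [[-1,0,0.03,0.12,0],[-1,0,0,0.06,0],[-1,0,0,0.04,0],[-1,0,0,0,0]],
  ],
)

```text
t: 31.32
tcp_pos: [0.5281, 0.1493, 0.0715]
tool_rot: [0.783, 0.622, 0.0, 0.0]
ft_force: [0.7, -0.5, -1.2]
opening: 0.0096
gripper_force: 35.1
```

jog_arm(
  series=[
    [[-1,0,0,0.03,0],[-1,0,0,0,0]],
  ],
)

```text
t: 31.58
tcp_pos: [0.528, 0.1493, 0.0706]
tool_rot: [0.783, 0.622, -0.0, 0.0]
ft_force: [-0.7, 1.1, -0.6]
opening: 0.0095
gripper_force: 35.1
```

jog_arm(
  series=[
    [[-1,0,0,0.02,0],[-1,0,0,0,0]],
  ],
)

```text
t: 31.82
tcp_pos: [0.528, 0.1493, 0.07]
tool_rot: [0.783, 0.622, -0.0, 0.0]
ft_force: [-0.8, 0.2, -0.9]
opening: 0.0094
gripper_force: 35.1
```

jog_arm(
  series=[
    [[-1,0,0,0.03,0],[-1,0,0,0,0]],
  ],
)

```text
t: 32.08
tcp_pos: [0.528, 0.1493, 0.0692]
tool_rot: [0.783, 0.622, -0.0, -0.0]
ft_force: [0.1, -0.2, -0.8]
opening: 0.0099
gripper_force: 35.1
```

jog_arm(
  series=[
    [[-1,0,0,0.03,0],[-1,0,0,0,0]],
  ],
)

```text
t: 32.33
tcp_pos: [0.5281, 0.1494, 0.0689]
tool_rot: [0.783, 0.622, 0.0, 0.0]
ft_force: [-1.5, -0.2, 4.4]
opening: 0.0097
gripper_force: 35.8
```

Contact at 68.9. Release and go to tile 4 at (596.3,-286.8), yaw 13.3.

jog_arm(
  series=[
    [[-0.6,0,0,-0.02,0],[0,0,0,0,0],[0.4,0,0,0,0],[0.4,0,0,0,0],[0.4,0,0,-0.5,0]],
  ],
)

```text
t: 32.95
tcp_pos: [0.5273, 0.1491, 0.0812]
tool_rot: [0.783, 0.622, -0.001, -0.0]
ft_force: [-0.1, -0.0, 0.9]
opening: 0.06
gripper_force: 0.0
```

jog_arm(
  series=[
    [[0.4,0,0,-1,0],[0.4,0,0,-1,0],[0.4,0,0,-1,0],[0.4,0,0,-0.5,0],[0.4,-1,0,0,0]],
  ],
)

```text
t: 33.58
tcp_pos: [0.5232, 0.1258, 0.1702]
tool_rot: [0.782, 0.623, 0.001, 0.0]
ft_force: [0.4, -1.1, -1.1]
opening: 0.06
gripper_force: 0.0
```

jog_arm(
  series=[
    [[0.4,-1,0,0,-0.65],[0.4,-1,0,0,-0.65],[0.4,-1,0,0,-0.65],[0.4,-1,0,0,-0.65],[0.4,-1,0,0,-0.65]],
  ],
)

```text
t: 34.2
tcp_pos: [0.505, 0.0006, 0.1691]
tool_rot: [0.707, 0.707, -0.0, -0.0]
ft_force: [-0.0, 0.2, 0.4]
opening: 0.0597
gripper_force: 0.0
```

jog_arm(
  series=[
    [[0.4,-1,0.2,0,-0.65],[0.4,-1,0.2,0,-0.65],[0.4,-1,0.2,0,-0.65],[0.4,-1,0.2,0,-0.65],[0.4,-1,0.2,0,-0.7]],
  ],
)

```text
t: 34.83
tcp_pos: [0.5414, -0.1214, 0.1691]
tool_rot: [0.621, 0.784, -0.0, -0.0]
ft_force: [0.1, 0.5, -0.7]
opening: 0.0598
gripper_force: 0.0
```

```bash
python3 look.py top t5|grep tiles; python3 go.py 596.3 -286.8 72 13.3
```

```text
tiles [152  46  42  40 430] [787.3 281.8   5.8  79.2  79. ] z [0.0862 0.0944 0.0976]
tiles [  0 112  12  37 291] [659.3 603.   88.7  69.6  19.4] z [0.0859 0.0966 0.1095]
tiles [160 171  27  12 178] [556.6 270.7 -12.8  41.4  10.3] z [0.09   0.1178 0.1197]
tiles [196 180  24  11 155] [540.9 207.3 -12.3  38.5  10.4] z [0.0888 0.1135 0.1189]
tiles [227 186  23  11 143] [527.3 149.1 -12.9  39.7  10.7] z [0.0919 0.1061 0.1199]
tiles [   0  200   42  108 3338] [424.9 550.4 -85.7 197.8  72.8] z [0.0975 0.1026 0.1048]
tcp [ 542.7 -123.8  168.9] yaw 13.32 F [ 1.1 -1.9  0.7] open 0.0597 j6 1.11
units: x -6.84 y 0.59 z 3.88 turn 0.00
```

jog_arm(
  series=[
    [[0.4,-0.98,0.08,0,0],[0.4,-0.98,0.08,0,0],[0.4,-0.98,0.08,0,0],[0.4,-0.98,0.08,0,0],[0.4,-0.98,0.08,0,0]],
  ],
)

```text
t: 35.5
tcp_pos: [0.5794, -0.2394, 0.169]
tool_rot: [0.622, 0.783, -0.0, 0.0]
ft_force: [1.0, 0.9, -0.6]
opening: 0.0603
gripper_force: 0.0
```

jog_arm(
  series=[
    [[0.4,-0.98,0.09,0,0],[0.4,-0.9,0.09,0,0],[0.4,0,0,0.5,0],[0.4,0,0,0,0]],
  ],
)

```text
t: 36.0
tcp_pos: [0.5931, -0.2821, 0.1548]
tool_rot: [0.622, 0.783, -0.0, -0.001]
ft_force: [-1.0, 1.0, -0.5]
opening: 0.0599
gripper_force: 0.0
```

```bash
python3 go.py 596.3 -286.8 72 13.3
```

```text
tcp [ 593.1 -282.1  154.8] yaw 13.13 F [-1.   1.  -0.5] open 0.0599 j6 0.9
units: x -0.21 y 0.08 z 3.31 turn -0.04
```

jog_arm(
  series=[
    [[0.4,-0.22,0.06,0.8,-0.04],[0.4,0,0,0.8,0],[0.4,0,0,0.8,0],[0.4,0,0,0.85,0],[0.4,0,0,0,0]],
  ],
)

```text
t: 36.62
tcp_pos: [0.5956, -0.2861, 0.074]
tool_rot: [0.62, 0.785, -0.0, -0.002]
ft_force: [-0.2, 0.0, 0.2]
opening: 0.0602
gripper_force: 0.0
```

jog_arm(
  series=[
    [[-1,0,0,0,0],[-1,0,0,0,0],[-1,0,0,0,0],[-1,0,0,0,0],[-1,0,0,0,0]],
  ],
)

```text
t: 37.25
tcp_pos: [0.5971, -0.2875, 0.0762]
tool_rot: [0.62, 0.784, 0.0, 0.001]
ft_force: [-0.4, 0.3, 6.1]
opening: 0.0099
gripper_force: 35.9
```

jog_arm(
  series=[
    [[-1,0,0,-0.4,0],[-1,0,0,-0.8,0],[-1,0,0,-0.8,0],[-1,0,0,-0.4,0],[-1,0,0,0,0]],
  ],
)

```text
t: 37.88
tcp_pos: [0.5971, -0.2875, 0.136]
tool_rot: [0.62, 0.784, 0.0, 0.001]
ft_force: [1.4, 0.1, -2.3]
opening: 0.0097
gripper_force: 35.1
```

jog_arm(
  series=[
    [[-1,0.6,0,0,0],[-1,1,0,0,0.5],[-1,1,0,0,0.7],[-1,1,-0.2,0,0.7],[-1,1,-0.2,0,0.7]],
  ],
)

```text
t: 38.5
tcp_pos: [0.5653, -0.1738, 0.1344]
tool_rot: [0.689, 0.724, -0.0, -0.001]
ft_force: [-0.9, 0.3, -1.0]
opening: 0.0094
gripper_force: 35.1
```

jog_arm(
  series=[
    [[-1,1,-0.2,0,0.7],[-1,1,-0.2,0,0.7],[-1,1,-0.2,0,0.7],[-1,1,-0.3,0,0.7],[-1,1,-0.3,0,0.7]],
  ],
)

```text
t: 39.12
tcp_pos: [0.5411, -0.0476, 0.1345]
tool_rot: [0.772, 0.635, -0.001, -0.001]
ft_force: [0.8, -0.4, -1.1]
opening: 0.0095
gripper_force: 35.1
```

jog_arm(
  series=[
    [[-1,0.5,-0.2,0,0.45],[-1,0,0,0,0],[-1,0,0,0,0]],
  ],
)

```text
t: 39.5
tcp_pos: [0.5397, -0.036, 0.135]
tool_rot: [0.782, 0.624, -0.0, -0.0]
ft_force: [0.5, 0.5, -1.2]
opening: 0.0096
gripper_force: 35.1
```

```bash
python3 look.py wrist w7|tail -3; python3 go.py 513.7 88.3 69 -13
```

```text
t 39.55 tcp [ 0.5398 -0.0363  0.1351] tool x,y [ 2.226e-01  9.749e-01 -3.000e-04] [ 9.749e-01 -2.226e-01 -4.000e-04]
tiles [ 285  203   74   54 2982] [540.7 -33.5  76.5  46.2  36.6] z [0.1037 0.1056 0.1326]
plates [  178     0   136   102 12559] [514.   86.   77.1  92.3  66.3] z [0.0321 0.0335 0.0414]
tcp [539.8 -36.3 135.1] yaw -12.86 F [-0.1 -0.2 -1.4] open 0.0091 j6 1.73
units: x 4.62 y -2.14 z 2.64 turn 0.03
```

jog_arm(
  series=[
    [[-1,0.9,-0.42,0,0.03],[-1,0.9,-0.42,0,0],[-1,0.9,-0.42,0,0],[-1,0.9,-0.42,0,0],[-1,0.9,-0.42,0,0]],
  ],
)

```text
t: 40.17
tcp_pos: [0.5141, 0.0855, 0.1351]
tool_rot: [0.783, 0.622, -0.0, 0.0]
ft_force: [-0.0, 0.3, -1.1]
opening: 0.0094
gripper_force: 35.1
```

jog_arm(
  series=[
    [[-1,0.08,-0.04,0,0],[-1,0,0,0.8,0],[-1,0,0,0.8,0],[-1,0,0,0.7,0],[-1,0,0,0,0]],
  ],
)

```text
t: 40.8
tcp_pos: [0.5129, 0.0865, 0.0767]
tool_rot: [0.783, 0.622, -0.001, -0.0]
ft_force: [0.1, 0.4, -0.7]
opening: 0.0096
gripper_force: 35.1
```

```bash
python3 go.py 513.5 87.5 70 -13
```

```text
tcp [512.9  86.5  76.7] yaw -13.05 F [ 0.1  0.4 -0.7] open 0.0096 j6 1.97
units: x 0.04 y 0.01 z 0.27 turn -0.01
```

jog_arm(
  series=[
    [[-1,0.03,0,0.12,0],[-1,0,0,0.06,0],[-1,0,0,0.05,0],[-1,0,0,0.02,0],[-1,0,0,0,0]],
  ],
)

```text
t: 41.42
tcp_pos: [0.5138, 0.0883, 0.0717]
tool_rot: [0.783, 0.623, 0.0, 0.0]
ft_force: [0.1, 0.1, -0.5]
opening: 0.0093
gripper_force: 35.0
```

jog_arm(
  series=[
    [[-1,0,0,0.03,0],[-1,0,0,0,0]],
  ],
)

```text
t: 41.68
tcp_pos: [0.5137, 0.0883, 0.0708]
tool_rot: [0.783, 0.623, -0.0, 0.0]
ft_force: [-0.2, 0.6, -0.5]
opening: 0.0097
gripper_force: 35.0
```

jog_arm(
  series=[
    [[-1,0,0,0.03,0],[-1,0,0,0,0]],
  ],
)

```text
t: 41.92
tcp_pos: [0.5138, 0.0883, 0.0701]
tool_rot: [0.783, 0.623, 0.0, 0.0]
ft_force: [0.4, -0.2, 0.9]
opening: 0.0095
gripper_force: 35.3
```

Contact. Release, lift clear and check.

jog_arm(
  series=[
    [[-0.6,0,0,0,0],[0,0,0,0,0],[0.4,0,0,0,0],[0.4,0,0,0,0],[0.4,0,0,-0.5,0]],
  ],
)

```text
t: 42.55
tcp_pos: [0.5131, 0.0882, 0.0823]
tool_rot: [0.783, 0.622, -0.001, -0.0]
ft_force: [-0.3, 0.2, 0.5]
opening: 0.0599
gripper_force: 0.0
```

jog_arm(
  series=[
    [[0.4,0,0,-1,0],[0.4,0,0,-1,0],[0.4,0,0,-1,0],[0.4,-0.5,0,-1,0],[0.4,-1,0,-1,0]],
  ],
)

```text
t: 43.18
tcp_pos: [0.5054, 0.0519, 0.2093]
tool_rot: [0.782, 0.623, 0.0, 0.0]
ft_force: [-0.1, 0.0, -0.5]
opening: 0.0599
gripper_force: 0.0
```

jog_arm(
  series=[
    [[0.4,-1,0,0,0],[0.4,-1,0,0,0],[0.4,-1,0,0,0],[0.4,-1,0,0,0],[0.4,0,0,0,0]],
  ],
)

```text
t: 43.8
tcp_pos: [0.4826, -0.0468, 0.2085]
tool_rot: [0.783, 0.622, 0.0, 0.0]
ft_force: [-0.0, 0.3, -0.1]
opening: 0.06
gripper_force: 0.0
```

```bash
python3 look.py top t6; python3 look.py scene s6 >/dev/null
```

```text
t 43.85 tcp [ 0.4829 -0.046   0.2083] tool x,y [2.265e-01 9.740e-01 2.000e-04] [ 9.740e-01 -2.265e-01  8.000e-04]
tiles [152  46  41  40 428] [787.2 281.7 -72.7  79.7  78.7] z [0.0864 0.0941 0.0973]
tiles [  0 112  12  37 286] [659.1 602.6  90.   70.   18.5] z [0.0861 0.0959 0.1097]
tiles [160 171  27  12 175] [556.6 270.3 -11.7  40.2  10.7] z [0.0912 0.1176 0.1206]
tiles [196 180  24  10 152] [540.8 207.3 -11.4  38.4  10.4] z [0.0904 0.1132 0.1193]
tiles [227 186  23  11 144] [527.3 149.3 -11.3  40.1  10.5] z [0.0906 0.1057 0.1203]
tiles [259 193  22  10 138] [513.3  89.3 -14.   39.9  10.6] z [0.0904 0.1065 0.1172]
tiles [   0  200   42  108 3330] [424.3 551.  -86.2 197.8  72.3] z [0.0978 0.1026 0.1047]
plates [   0   22  141   53 2729] [863.1 525.6  17.5 311.2  46.8] z [0.0291 0.0434 0.0492]
plates [ 163  159  131   68 4733] [534.4 178.8 -13.1 255.1  92.5] z [0.0324 0.0358 0.0438]
```

View pics/s6.png

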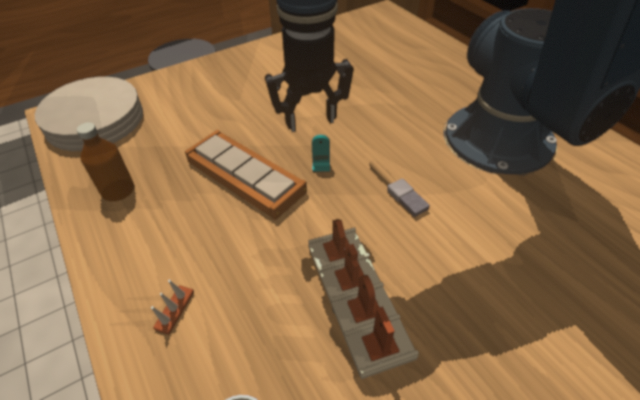

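The scene view shows all four tiles upright, one per bay, at (338,243), (348,272), (364,300) and (382,335). They are within about 2 mm of the bay centres and square to them, the rack at (247,172) is empty, and the turquoise tile at (320,153) is untouched.

```bash
python3 -c "
from plant import bot
print(bot.close_job())"
```

```text
the job is handed in; nothing more can be done
None
```

All four tiles now stand upright on the setter, one to a bay in their original left-to-right order and within about 2 mm of the bay centres by the top camera; the job is handed in after about 44 s of the 112 s, and no verdict was returned.

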